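# Transfer a bottle carrier over the rail stops to the inspection rail

### The job

Take the carrier with the yellow-green bottle by its green tab and slide it along its rail until it rests against the yellow end stop, then lift it over the stop and pass it onto the next rail, over that rail's own yellow stop. Let it down on that rail, slide it along until it has pushed the red plunger plate fully in, and leave it hanging there, released. Work gently: never push, pull or press hard on the rails, stops or plunger, and leave the pink-bottle carrier and everything else where it is.

Things in the scene. Friction and masses are not known exactly. Their poses are not given: they have to be found in the camera images.
- lime_grip (a point): Centre of the green grip tab of the carrier with the yellow-green bottle. Tab: upright plate 14 mm along own x (across the rail), 28 mm along own y (along the rail), 48 mm tall, from 28 mm below to 20 mm above this point. Below it hang the eye (see lime_eye) and a cradle 74 (x) x 42 (y) mm with a captive bottle, down to 201 mm below this point. One rigid piece, 0.3 to 0.45 kg.
- lime_eye (a point): Middle of the underside of the eye's top bar, 38 mm below lime_grip; this face rests on the rail. The eye is a closed frame round the rail bar, open only along y: opening 22 mm wide (x), 42 mm high (downward from here), 28 mm long (14 mm each way along y); its top bar is 10 mm thick. It comes off the bar only over the rail's free end.
- rail_a: Loading rail: level steel bar 12 x 12 mm, top 200 mm above the table, rubber-mounted (gives 1 mm per 3 N up or down). Origin: on the table below the outer face of the bar's free end. Own +y runs from the free end along the bar to a post (bar 260 mm long, post the last 26 mm), z up. A carrier resting on the bar against the stop has its tab centre at y = 22 mm, z = 238 mm.
- rail_a_stop (a point): Top centre of rail_a's end stop, a yellow lip 12 mm wide (x), 8 mm thick (y from 0 to 8 mm in rail_a's frame), 14 mm above the bar's top, rubber-backed (gives 1 mm per 4 N along y). To pass, the carrier must be lifted 14 to 30 mm above its resting height (eye top above the lip, eye bottom below the bar).
- rail_b: Next rail; same bar, height, mount and stop; its free end faces rail_a's across a gap of 75 to 110 mm, up to 25 mm aside and 0.12 rad turned. Origin: on the table below its free end's outer face; the bar runs along own -y, 250 mm. Tab centre of a carrier hanging on it: z = 238 mm. A black collar sits round the bar; its place varies and is not measured: find it by feel or eye (see plunger).
- rail_b_stop (a point): Top centre of rail_b's own yellow lip at its free end, same size (y from 0 to -8 mm in rail_b's frame, 14 mm above the bar's top).
- plunger (a joint): Travel (m) of the red plate (40 mm wide, 6 thick, top 9 mm above the bar's top) before rail_b's black collar: 0 out, 0.012 fully in (hard stop). Its face, when out, is between y = -109 and -159 mm in rail_b's frame. A carrier slid along -y pushes it in. Spring only 0.1 to 0.6 N, hardly felt before the hard stop; friction of a carrier resting on the bar holds it in, not a lifted one.
- pink_grip (a point): Centre of the black grip tab of an identical carrier with a pink bottle, hanging on rail_a nearer the post. Leave it.
- bottle0: Loose yellow-green bottle, 60 x 36 mm, 84 mm tall; origin at the middle of its underside. Bystander.
- bottle1: As bottle0. Bystander.
- bottle2: As bottle0. Bystander.
- bottle3: As bottle0. Bystander.
- cap_basket: Cream basket of gold caps, 150 mm across, 50 mm tall; origin at the middle of its underside. Bystander.
- brush: Small brush lying on the table; origin at its underside. Bystander.

How it is judged:
By the outcome, as a careful person would: the job done as asked, in the order asked, and still so for the second after the job is handed in, with the robot touching nothing.
It also fails if it takes over 64 s, if anything falls off the work surface, if the arm or the gripper's body presses on something with over 40 N, if the wrist force passes 120 N, or if a joint passes its speed limit or range.

### The arm

A 6-joint arm with a two-finger parallel gripper is mounted at the origin on the work surface. World frame = base frame: x ahead of the robot, y to its left, z up, the work surface at z = 0. Lengths are in m, angles in degrees, forces in N, time in s.
With the tool pointing down it reaches from about 0.325 to 0.775 m from the base axis. Payload 5.5 kg.
Tool frame: the origin (TCP) lies midway between the tips of the shut fingers; the grasp point (between the pads) lies arm.grasp_offset behind it (arm.grasp_offset is the distance from the TCP to the grasp point, in m); z points along the fingers, y is the line along which they close (so a half turn about z gives the same grasp; the last joint's range is limited). The gripper opens to 85 mm and grips with 20 to 120 N. Pads are 22 mm wide; open, the fingers measure 114 mm over their backs; the gripper's body (76 mm by 85 mm) begins 54 mm behind the grasp point. The pads swing forward as they close: fully open they stand 13 mm farther back than shut.
Start: joints at [-77.046, 5.22, 70.514, -0, 104.267, -3.249], TCP at [0.167, -0.576, 0.231] pointing down, gripper open.
Joint ranges: [-164.24, 164.24], [-49.07, 125.15], [9.68, 141.18], [-86.29, 266.29], [3.28, 154.24], [-151.56, 151.56]. Speed limits (degrees/s): [147.25, 147.25, 172.46, 180, 180, 180].

### API

Orientations are given as a 3x3 rotation matrix whose columns are the frame's x, y, z axes.
In Python, from bench import arm gives the robot as it stands.
- The arm moves only by the tool play_rows, never from a script. Its argument "rows" is a list of rows, each a list of 3 entries, a list of its own where there are three numbers: the shift along the world's x, y, z in cm, then the turn, a rotation vector about the world's x, y, z in degrees, then the finger opening in cm, from 0 to 8.54. In form: [[[tx, ty, tz], [rx, ry, rz], claw], ...]. A call has 1 to 20 rows; each row shifts and turns the commanded pose from where the row before left it; what a row does not reach is not made up. A row lasts 1/8 s, in which the tool goes at most 62.5 mm and 10.7 degrees, less where a joint would pass 70% of its speed; a pose out of reach is approached as far as the arm can. A call with a gripper value outside its range is refused whole. The fingers move at their own pace and stop on an object; "grip_force" is the grip in N (left out, the last holds). Time passes only in rows, so rows that do not move let the fingers close. It gives the time, the measured TCP pose, the force, the opening and the grip force at its end, in the units of the state.
- arm.sense(): the state, without advancing time (a new reading comes with each control period).
- arm.camera(name): name is "scene" or "top" or "wrist"; returns (picture, depth): 420x560x3 uint8, red, green, blue; 420x560 float32, m along the optical axis (not along the pixel's ray), 0 where there is no reading.
- arm.camera_info(name): a dict with "mtx" (3x3 intrinsics, pixels), "world_to_cam" (4x4, takes a point from world to camera coordinates). Camera axes: x right, y down, z forward; pixel columns grow to the right and rows downward; lengths in m; the calibration is good to about 2 mm. The wrist camera is an equidistant fisheye: a pixel r from the principal point sees the ray r / f radians off the axis. A picture is of the moment at which its call begins: read the wrist's pose just before it. camera_info takes no time and is no camera call; for the wrist camera it gives the pose at the moment of the call.
- arm.finish_job(): hands the job in; it is judged then, once.
The state is a dict: "time_s": time; "joints": joint angles; "dq": joint speeds; "tau": joint torques, N m; "ee_pos": TCP position; "tcp_rot": TCP orientation; "wrist_force": force on the tool from outside, world axes, zero at the start; "ft_torque": the same for the moment, N m; "gripper_width": finger opening in m; "grip_force": force on a finger pad.
Only numpy, scipy, OpenCV 4.12 (cv2) and the standard library are available. Lean on these libraries where they do the work, as an engineer would, in place of code of your own. Each camera call takes 0.05 s, during which the arm holds its last target. There are 200 camera calls.

## Working session

There is one attempt and no reset: what is moved stays moved. The work goes in short steps, Python scripts to look and compute and a tool call to move; the robot and the scene stay as the last step left them, time stands still between calls to the robot, and variables do not carry over. Pictures are saved under pics/ and viewed, at most 10 in all, crops included, and the job is handed in when it is done.

Besides the shell and the picture viewer there is one more tool, called after "Call:" as name(argument=value, ...) on one line, values as JSON. play_rows: Moves the arm, as the interface text tells. Its arguments: {"type":"object","properties":{"rows":{"type":"array","items":{"type":"array"}},"grip_force":{"type":"number"}},"required":["rows"]}

```bash
mkdir -p pics; cat > look.py <<'E'
from bench import arm
import numpy as np, cv2
def snap(names=("scene","top"),tag="0"):
    for n in names:
        info=arm.camera_info(n); p,d=arm.camera(n)
        np.savez(f"pics/{n}{tag}.npz",p=p,d=d,K=info["mtx"],T=info["world_to_cam"])
        cv2.imwrite(f"pics/{n}{tag}.png",p[:,:,::-1])
E
python3 - <<'E'
from look import *
snap(("scene","top","wrist"))
a=np.vstack([cv2.imread("pics/scene0.png"),cv2.imread("pics/top0.png")])
s=arm.sense(); print(s, arm.grasp_offset)
for n in("scene","top","wrist"): i=arm.camera_info(n); print(n,i["mtx"],np.round(i["world_to_cam"],3))
E
```

```text
{'time_s': 0.15, 'joints': array([-7.70477685e+01,  5.25485501e+00,  7.05674046e+01,  2.78147616e-03,
        1.04267576e+02, -3.24871139e+00]), 'dq': array([-0.08023471, -0.19932721, -0.21082372, -0.11123398, -0.00840019,
       -0.10438816]), 'tau': array([ 1.52581077e-03, -4.59372067e+01, -4.18526709e+01, -2.05654305e-05,
        9.59728612e-03,  5.90413862e-06]), 'ee_pos': array([ 0.16736768, -0.57595321,  0.23037978]), 'tcp_rot': array([[ 9.60285787e-01,  2.79018124e-01, -3.05582447e-04],
       [ 2.79018258e-01, -9.60284564e-01,  1.53858412e-03],
       [ 1.35846747e-04, -1.56274354e-03, -9.99998770e-01]]), 'wrist_force': array([-0.22603659, -0.03465959, -1.36506428]), 'ft_torque': array([-0.03276153, -0.07133762,  0.01949808]), 'grip_force': 0.0, 'gripper_width': 0.08558545862167492} 0.0187
scene [[529.26226408   0.         272.75176721]
 [  0.         529.26226408 204.05358779]
 [  0.           0.           1.        ]] [[ 0.859  0.512  0.015 -0.445]
 [ 0.329 -0.528 -0.783 -0.025]
 [-0.393  0.677 -0.622  1.802]
 [ 0.     0.     0.     1.   ]]
top [[379.68943315   0.         275.16925682]
 [  0.         379.68943315 211.97487789]
 [  0.           0.           1.        ]] [[-0.012 -1.     0.007  0.02 ]
 [-0.999  0.011 -0.037  0.499]
 [ 0.037 -0.008 -0.999  1.481]
 [ 0.     0.     0.     1.   ]]
wrist [[325.1922621    0.         279.30727986]
 [  0.         325.1922621  205.23041131]
 [  0.           0.           1.        ]] [[ 0.279 -0.96  -0.003 -0.598]
 [-0.925 -0.27   0.267 -0.035]
 [-0.257 -0.072 -0.964  0.379]
 [ 0.     0.     0.     1.   ]]
```

View pics/scene0.png

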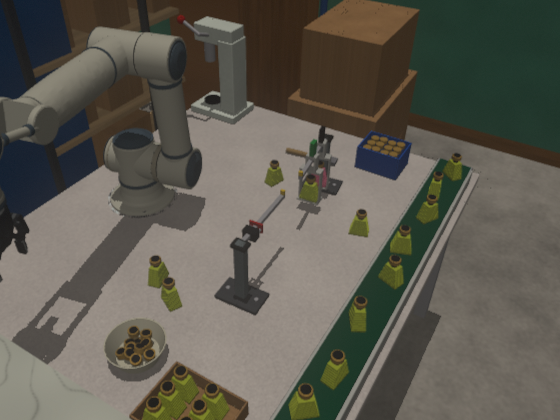

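View pics/top0.png

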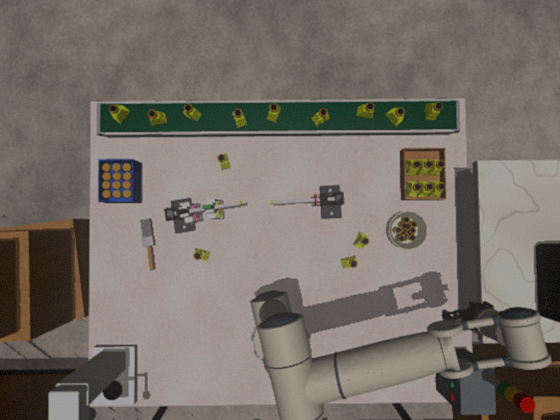

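The scene view shows rail_a's free end near (300,175) with the lime carrier (310,185), and rail_b from (283,192) to its post (240,245), with the red plate at (256,226). In the top view, rail_a's tip is at (246,204), rail_b's tip at (270,204), and the red plate at about (317,200).

```bash
cat >> look.py <<'E'
def load(n,t): 
    z=np.load(f"pics/{n}{t}.npz"); return z["p"],z["d"],z["K"],z["T"]
def ray(n,K,T,uv):
    u,v=uv; x=np.array([(u-K[0,2])/K[0,0],(v-K[1,2])/K[1,1]])
    if n=="wrist":
        r=np.linalg.norm(x); d=np.array([*(x/r*np.sin(r)),np.cos(r)]) if r>0 else np.array([0,0,1.])
    else: d=np.array([*x,1.])
    R=T[:3,:3]; return -R.T@T[:3,3], R.T@d
def plane(n,K,T,uv,z):
    c,d=ray(n,K,T,uv); return c+d*(z-c[2])/d[2]
def tri(rays):
    A=np.zeros((3,3));b=np.zeros(3)
    for c,d in rays:
        d=d/np.linalg.norm(d);P=np.eye(3)-np.outer(d,d);A+=P;b+=P@c
    x=np.linalg.solve(A,b)
    return x,[np.linalg.norm(np.cross(x-c,d/np.linalg.norm(d))) for c,d in rays]
def dpt(n,K,T,uv,z):
    x=np.array([(uv[0]-K[0,2])/K[0,0],(uv[1]-K[1,2])/K[1,1]])
    c,d=ray(n,K,T,uv)
    return c+d*z if n!="wrist" else c+d*z/ (T[:3,:3]@d)[2]
def blobs(p,lo,hi,box,minA=4):
    h=cv2.cvtColor(p,cv2.COLOR_RGB2HSV); m=cv2.inRange(h,lo,hi)
    k=np.zeros_like(m);x0,y0,x1,y1=box;k[y0:y1,x0:x1]=m[y0:y1,x0:x1]
    n,l,s,c=cv2.connectedComponentsWithStats(k)
    return [(s[i,4],tuple(np.round(c[i],1)),tuple(s[i,:4])) for i in range(1,n) if s[i,4]>=minA],l
E
python3 - <<'E'
from look import *
C={"yel":((18,120,120),(28,255,255)),"grn":((45,90,40),(85,255,255)),"red":((0,130,80),(6,255,255)),"red2":((170,130,80),(180,255,255))}
for n,b in(("scene",(220,110,350,270)),("top",(160,180,350,235))):
    p,d,K,T=load(n,"0")
    for k,(lo,hi) in C.items():
        for a,c,s in blobs(p,lo,hi,b)[0]:
            z=d[int(round(c[1])),int(round(c[0]))]
            print(n,k,a,c,s,np.round(dpt(n,K,T,c,z),3))
a=cv2.resize(cv2.imread("pics/scene0.png")[120:270,215:355],None,fx=4,fy=4,interpolation=cv2.INTER_CUBIC)[:,:560]
b=cv2.resize(cv2.imread("pics/top0.png")[170:240,155:355],None,fx=4,fy=4,interpolation=cv2.INTER_CUBIC)
cv2.imwrite("pics/cs.png",a);cv2.imwrite("pics/ct.png",b)
E
```

```text
scene yel 8 (np.float64(300.5), np.float64(171.5)) (np.int32(299), np.int32(171), np.int32(4), np.int32(2)) [0.525 0.14  0.216]
scene yel 5 (np.float64(282.6), np.float64(190.2)) (np.int32(281), np.int32(190), np.int32(4), np.int32(2)) [0.526 0.033 0.216]
scene grn 30 (np.float64(313.2), np.float64(143.0)) (np.int32(311), np.int32(140), np.int32(6), np.int32(9)) [0.515 0.235 0.261]
scene red 23 (np.float64(256.0), np.float64(222.8)) (np.int32(250), np.int32(220), np.int32(13), np.int32(6)) [ 0.536 -0.121  0.212]
top grn 28 (np.float64(206.6), np.float64(206.6)) (np.int32(203), np.int32(205), np.int32(8), np.int32(4)) [0.51  0.24  0.258]
top red 17 (np.float64(315.1), np.float64(199.1)) (np.int32(314), np.int32(194), np.int32(3), np.int32(11)) [ 0.534 -0.12   0.211]
```

View pics/cs.png

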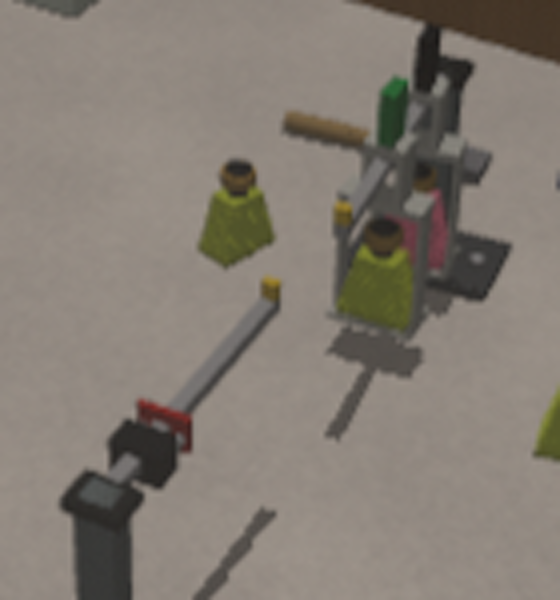

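View pics/ct.png

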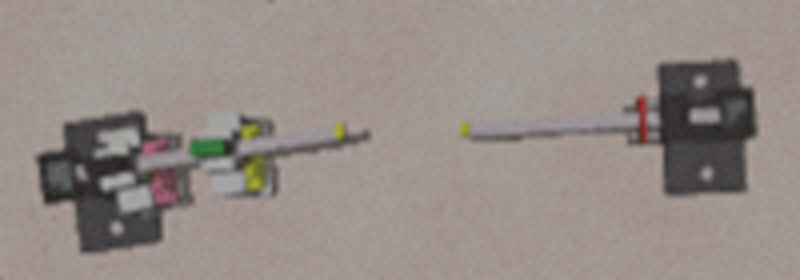

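Close-ups: the green tab is in front of the black-tab pink carrier. The lips are at about (300,171) and (283,190) in the scene view. The red plate sits in front of the collar at (256,223). Rough positions agree with the given heights, so I'm moving in for near views.

Call:
play_rows(rows=[[[2,4.1,1.2],[0,0,5.9],8.5],[[2,4.1,1.2],[0,0,5.9],8.5],[[2,4.1,1.2],[0,0,5.9],8.5],[[2,4.1,1.2],[0,0,5.9],8.5],[[2,4.1,1.2],[0,0,5.9],8.5],[[2,4.1,1.2],[0,0,5.9],8.5],[[2,4.1,1.2],[0,0,5.9],8.5],[[2,4.1,1.2],[0,0,5.9],8.5],[[2,4.1,1.2],[0,0,5.9],8.5],[[2,4.1,1.2],[0,0,5.9],8.5],[[2,4.1,1.2],[0,0,5.9],8.5],[[2,4.1,1.2],[0,0,5.9],8.5],[[2,4.1,1.2],[0,0,5.9],8.5],[[2,4.1,1.2],[0,0,5.9],8.5],[[0,0,0],[0,0,0],8.5],[[0,0,0],[0,0,0],8.5]])

```text
time_s: 2.15
ee_pos: [0.4473, -0.0023, 0.3989]
tcp_rot: [[-0.153, 0.988, -0.001], [0.988, 0.153, -0.0], [-0.0, -0.001, -1.0]]
wrist_force: [-0.1, -0.3, -0.2]
gripper_width: 0.0848
grip_force: 0.0
```

```bash
python3 - <<'E'
from look import *
snap(("wrist",),"1"); print(arm.sense()["ee_pos"])
E
```

```text
[ 0.44717627 -0.00274867  0.39892897]
```

Call:
play_rows(rows=[[[0,3,0],[0,0,0],8.5],[[0,5,0],[0,0,0],8.5],[[0,5,0],[0,0,0],8.5],[[0,3,0],[0,0,0],8.5],[[0,0,0],[0,0,0],8.5],[[0,0,0],[0,0,0],8.5]])

```text
time_s: 2.95
ee_pos: [0.4475, 0.1565, 0.3993]
tcp_rot: [[-0.151, 0.989, 0.0], [0.989, 0.151, -0.001], [-0.001, -0.0, -1.0]]
wrist_force: [0.2, -1.0, -0.4]
gripper_width: 0.0852
grip_force: 0.0
```

```bash
python3 - <<'E'
from look import *
snap(("wrist",),"2"); s=arm.sense(); print(s["ee_pos"],s["tcp_rot"],s["wrist_force"])
cv2.imwrite("pics/w12.png",np.hstack([cv2.imread("pics/wrist1.png"),cv2.imread("pics/wrist2.png")])[::1,::1][:, :])
cv2.imwrite("pics/w12.png",np.vstack([cv2.imread("pics/wrist1.png")[:300],cv2.imread("pics/wrist2.png")[:300]]))
C={"yel":((18,120,100),(28,255,255)),"grn":((45,90,30),(85,255,255)),"red":((0,130,60),(6,255,255))}
for t in "12":
    p,d,K,T=load("wrist",t)
    for k,(lo,hi) in C.items():
        for a,c,s in blobs(p,lo,hi,(0,0,560,420),25)[0]:
            z=d[int(round(c[1])),int(round(c[0]))]
            print(t,k,a,*np.round(c,1),np.array(s),np.round(dpt("wrist",K,T,c,z),4))
E
```

```text
[0.44749554 0.15635848 0.39941251] [[-1.50784689e-01  9.88566594e-01  2.57616148e-04]
 [ 9.88566554e-01  1.50784773e-01 -3.48138716e-04]
 [-3.83002897e-04  2.02176720e-04 -9.99999906e-01]] [ 0.71566905  0.23233023 -0.46712828]
1 yel 74 459.3 58.1 [455  49  14  19] [0.6936 0.2147 0.0845]
1 yel 60 544.0 124.6 [541 116  10  19] [0.844  0.1491 0.1407]
1 yel 28 356.3 160.2 [352 158  12   8] [0.5216 0.0358 0.2148]
1 yel 57 534.7 203.1 [531 196  12  17] [0.8652 0.0226 0.1385]
1 yel 26 496.7 294.9 [492 293  10   5] [ 0.8517 -0.1471  0.1367]
1 yel 53 218.8 331.8 [211 328  16  12] [ 0.3861 -0.3041  0.0841]
1 grn 9841 507.1 148.8 [448   0 101 306] [0.8452 0.0983 0.0531]
1 grn 529 437.5 371.1 [419 354  35  37] [ 0.8699 -0.3973  0.0542]
1 red 208 335.6 287.9 [318 279  33  14] [ 0.5324 -0.116   0.2079]
2 yel 49 551.9 38.1 [549  30  11  17] [0.8456 0.4566 0.1399]
2 yel 149 219.1 50.6 [208  40  21  21] [0.3392 0.3083 0.0848]
2 yel 51 552.9 114.8 [550 107  10  18] [0.8656 0.3295 0.1391]
2 yel 90 443.6 153.0 [438 144  16  20] [0.6935 0.2198 0.0845]
2 yel 79 347.9 209.6 [342 206  12   8] [0.5239 0.141  0.2145]
2 yel 60 522.4 217.4 [519 210  12  18] [0.8458 0.1533 0.1388]
2 yel 42 505.6 287.6 [501 282  12  15] [0.8657 0.0265 0.1384]
2 yel 59 327.9 295.4 [323 293  11   6] [0.5241 0.0344 0.2139]
2 grn 9507 505.3 152.5 [448   0 100 306] [0.843  0.2489 0.054 ]
2 grn 636 358.7 109.2 [347  94  24  31] [0.5048 0.2436 0.2579]
2 grn 812 435.1 375.1 [417 354  37  41] [ 0.8686 -0.2516  0.0555]
```

View pics/w12.png

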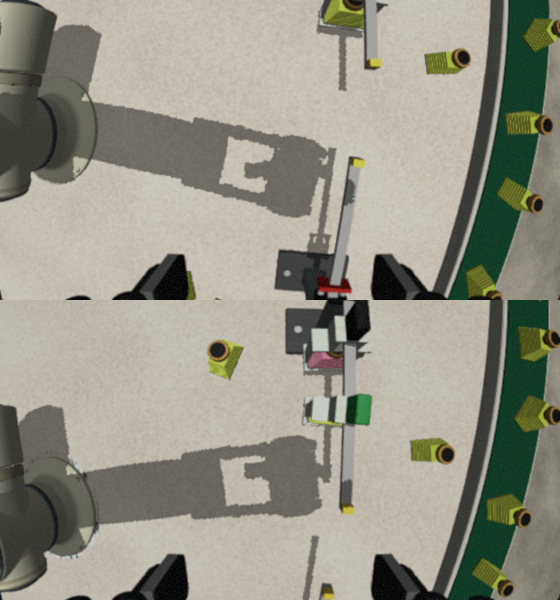

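The two wrist views show rail_b's lip at (356,160) in the first, rail_a's lip at (348,210) in the second, the green tab at (358,110), and the red plate at (335,288). All heights come out as expected. Next I'll fit the rail axes and the tab top from the depth points.

```bash
cat >> look.py <<'E'
def cloud(t,n="wrist"):
    p,d,K,T=load(n,t); v,u=np.mgrid[0:420,0:560]; x=(u-K[0,2])/K[0,0]; y=(v-K[1,2])/K[1,1]
    if n=="wrist":
        r=np.hypot(x,y)+1e-9; k=np.tan(np.minimum(r,1.4))/r; x,y=x*k,y*k
    P=np.stack([x*d,y*d,d],-1)-T[:3,3]; P=P@T[:3,:3]; P[d==0]=np.nan
    return P,cv2.cvtColor(p,cv2.COLOR_RGB2HSV)
def line(Q):
    m=Q.mean(0);w=np.linalg.svd(Q-m)[2][0]; w=w*np.sign(w[1]); return m,w
E
python3 - <<'E'
from look import *
g=lambda P,*b:(P[...,0]>b[0])&(P[...,0]<b[1])&(P[...,1]>b[2])&(P[...,1]<b[3])&(P[...,2]>b[4])&(P[...,2]<b[5])
for t in "12":
    P,H=cloud(t)
    for nm,b in(("railA",(.49,.55,.15,.21,.197,.205)),("railB",(.49,.56,-.10,.025,.197,.205)),("lipA",(.5,.55,.12,.16,.209,.22)),("lipB",(.5,.55,.02,.05,.209,.22)),("tabtop",(.47,.54,.2,.28,.25,.27)),("plate",(.49,.57,-.14,-.09,.2055,.213)),("pink",(.44,.54,.28,.4,.25,.27))):
        m=g(P,*b)
        if nm=="tabtop": m&=(H[...,0]>40)&(H[...,0]<90)
        Q=P[m]
        if len(Q)<8: continue
        c,w=line(Q[:,:2]); r=cv2.minAreaRect((Q[:,:2]*1000).astype(np.float32))
        print(t,nm,len(Q),np.round(c,4),"z",np.round(np.median(Q[:,2]),4),"dir deg",np.round(np.degrees(np.arctan2(-w[0],w[1])),2),"rect",np.round(r[0],1),np.round(r[1],1),round(r[2],1),"y",np.round([Q[:,1].min(),Q[:,1].max()],4))
# two-view triangulation of lips
for nm,uv in(("A",((374,63),(347.9,209.6))),("B",((356.3,160.2),(327.9,295.4)))):
    print(nm,tri([ray("wrist",*load("wrist",t)[2:],q) for t,q in zip("12",uv)]))
E
```

```text
1 railA 590 [0.5182 0.1796] z 0.2001 dir deg 8.79 rect [518.4 180. ] [13.3 61.2] 8.3 y [0.1502 0.21  ]
1 railB 1124 [ 0.528  -0.0342] z 0.2 dir deg 2.9 rect [528.4 -37.4] [ 13.2 125.5] 2.7 y [-0.0999  0.025 ]
1 lipA 106 [0.5239 0.1398] z 0.2139 dir deg -85.59 rect [524.3 140.1] [13.1  8.4] 8.1 y [0.1356 0.1449]
1 lipB 101 [0.5241 0.0333] z 0.214 dir deg -83.31 rect [524.5  33.3] [11.9  8.4] 3.1 y [0.0288 0.0376]
1 plate 307 [ 0.5325 -0.1259] z 0.2077 dir deg 84.14 rect [ 533.  -127.7] [39.4 25.8] 2.7 y [-0.1399 -0.114 ]
2 railA 622 [0.5182 0.1805] z 0.1998 dir deg 8.74 rect [518.4 180.3] [13.4 61.4] 8.2 y [0.1501 0.21  ]
2 railB 422 [ 0.5267 -0.0105] z 0.1997 dir deg 2.98 rect [527.4 -12.2] [13.  71.9] 3.6 y [-0.0482  0.0233]
2 lipA 106 [0.5239 0.1403] z 0.2138 dir deg -79.42 rect [524.3 140. ] [11.9  8.6] 7.7 y [0.1352 0.1449]
2 lipB 86 [0.5244 0.0345] z 0.2134 dir deg 83.2 rect [524.7  33.5] [12.9  9.2] 3.9 y [0.0291 0.0382]
2 tabtop 504 [0.5082 0.2445] z 0.2577 dir deg 4.44 rect [508.9 244.7] [15.2 27.9] 4.9 y [0.2306 0.2589]
2 pink 478 [0.4947 0.3291] z 0.2577 dir deg 13.07 rect [495.3 330. ] [14.4 28.3] 11.6 y [0.3157 0.3439]
A (array([0.52449989, 0.13994895, 0.21021842]), [np.float64(0.0004899592965084571), np.float64(0.0004899592965087174)])
B (array([0.52238027, 0.03591427, 0.21620896]), [np.float64(0.0010746751051817676), np.float64(0.0010746751051815679)])
```

Fit results: rail_a's lip is at (0.524, 0.140) and the rail is turned 8.5°. Rail_b's lip is at (0.5243, 0.0335) and that rail is turned 2.9°. The tab is at (0.5087, 0.2446), turned about 5°, with its top at 0.258. The sizes and the 98 mm gap are consistent with the description, so I'm going to the grasp.

Call:
play_rows(rows=[[[1.5,2.2,-1],[0,0,-1],8.5],[[2,3,-2],[0,0,-1],8.5],[[1.6,2.6,-2],[0,0,-1],8.5],[[1,1,-2],[0,0,-0.8],8.5],[[0,0,-3],[0,0,0],8.5],[[0,0,-3],[0,0,0],8.5],[[0,0,-2.5],[0,0,0],8.5],[[0,0,-1.5],[0,0,0],8.5],[[0,0,-0.8],[0,0,0],8.5],[[0,0,0],[0,0,0],8.5],[[0,0,0],[0,0,0],3.5],[[0,0,0],[0,0,0],3.5],[[0,0,0],[0,0,0],3.5],[[0,0,0],[0,0,0],3.5]], grip_force=45)

```text
time_s: 4.75
ee_pos: [0.5085, 0.2459, 0.2215]
tcp_rot: [[-0.087, 0.996, 0.0], [0.996, 0.087, 0.0], [0.0, 0.0, -1.0]]
wrist_force: [1.0, 0.4, 0.2]
gripper_width: 0.0354
grip_force: 0.0
```

```bash
python3 - <<'E'
from look import *
snap(("wrist",),"3"); s=arm.sense(); print(s["ee_pos"],s["tcp_rot"],s["wrist_force"])
p=cv2.imread("pics/wrist3.png");cv2.imwrite("pics/w3.png",p)
P,H=cloud("3")
m=(H[...,0]>45)&(H[...,0]<85)&(H[...,1]>90)&(abs(P[...,2]-.257)<.005)&(abs(P[...,0]-.51)<.03)
Q=P[m];print(len(Q),cv2.minAreaRect((Q[:,:2]*1000).astype(np.float32)) if len(Q)>5 else 0)
E
```

```text
[0.50844816 0.24587832 0.22136984] [[-8.72972273e-02  9.96182302e-01  1.24378310e-04]
 [ 9.96182309e-01  8.72972239e-02  3.27789543e-05]
 [ 2.17959330e-05  1.26764984e-04 -9.99999992e-01]] [-0.6187167   0.76176049  0.68283178]
2140 ((495.4714660644531, 282.0849609375), (44.570777893066406, 107.49588012695312), 17.48525047302246)
```

View pics/w3.png

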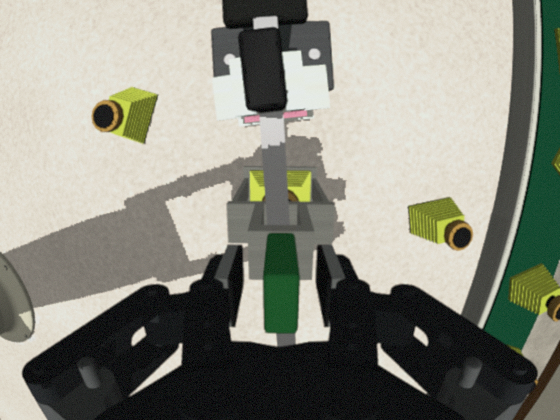

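The wrist view shows the tab at (282,285), centred between the pads and aligned with them. Closing.

Call:
play_rows(rows=[[[0,0,0],[0,0,0],0.8],[[0,0,0],[0,0,0],0.8],[[0,0,0],[0,0,0],0.8],[[0,0,0],[0,0,0],0.8],[[0,0,0],[0,0,0],0.8],[[0,0,0],[0,0,0],0.8]])

```text
time_s: 5.55
ee_pos: [0.5085, 0.2458, 0.2213]
tcp_rot: [[-0.087, 0.996, 0.0], [0.996, 0.087, 0.0], [0.0, 0.0, -1.0]]
wrist_force: [1.5, -0.1, 0.2]
gripper_width: 0.0134
grip_force: 47.2
```

Call:
play_rows(rows=[[[0.06,-0.4,0],[0,0,0.3],0.8],[[0.12,-0.79,0],[0,0,0.4],0.8],[[0.12,-0.79,0],[0,0,0.4],0.8],[[0.12,-0.79,0],[0,0,0.4],0.8],[[0.12,-0.79,0],[0,0,0.4],0.8],[[0.12,-0.79,0],[0,0,0.4],0.8],[[0.12,-0.79,0],[0,0,0.4],0.8],[[0.12,-0.79,0],[0,0,0.4],0.8],[[0.12,-0.79,0],[0,0,0.4],0.8],[[0.12,-0.79,0],[0,0,0],0.8],[[0.09,-0.6,0],[0,0,0],0.8],[[0.05,-0.35,0],[0,0,0],0.8],[[0,0,0],[0,0,0],0.8],[[0,0,0],[0,0,0],0.8]])

```text
time_s: 7.3
ee_pos: [0.5213, 0.1606, 0.2212]
tcp_rot: [[-0.147, 0.989, 0.0], [0.989, 0.147, -0.001], [-0.001, -0.0, -1.0]]
wrist_force: [-0.0, -1.5, 0.1]
gripper_width: 0.0134
grip_force: 47.2
```

Call:
play_rows(rows=[[[0.015,-0.1,0],[0,0,0],0.8],[[0.015,-0.1,0],[0,0,0],0.8],[[0,0,0],[0,0,0],0.8]])

```text
time_s: 7.68
ee_pos: [0.5215, 0.1596, 0.2213]
tcp_rot: [[-0.148, 0.989, -0.0], [0.989, 0.148, 0.001], [0.001, 0.0, -1.0]]
wrist_force: [-0.1, 2.1, 1.1]
gripper_width: 0.0131
grip_force: 47.2
```

Call:
play_rows(rows=[[[0.01,-0.07,0],[0,0,0],0.8],[[0,0,0],[0,0,0],0.8],[[0,0,0],[0,0,0],0.8]])

```text
time_s: 8.05
ee_pos: [0.5216, 0.1588, 0.2213]
tcp_rot: [[-0.148, 0.989, -0.0], [0.989, 0.148, 0.001], [0.001, 0.0, -1.0]]
wrist_force: [-0.4, 4.4, 0.6]
gripper_width: 0.0132
grip_force: 47.2
```

```bash
python3 - <<'E'
from look import *
print([np.round(arm.sense()["wrist_force"],1)])
snap(("wrist",),"4");s=arm.sense();print(s["ee_pos"],np.round(s["wrist_force"],1))
P,H=cloud("4")
m=(P[...,2]>.211)&(P[...,2]<.217)&(H[...,0]>15)&(H[...,0]<32)&(abs(P[...,0]-.525)<.02)&(abs(P[...,1]-.14)<.03)
print(m.sum(),P[m].mean(0) if m.any() else 0)
E
```

```text
[array([-0.4,  4.4,  0.6])]
[0.52158112 0.15880348 0.22127412] [-0.1  4.5  0.5]
5 [0.52106692 0.16602031 0.21125035]
```

The carrier is against the stop, at about 4 N with 1 mm of give. Now I'll ease off, lift 21 mm and pass over rail_a's lip.

Call:
play_rows(rows=[[[-0.02,0.15,0],[0,0,0],0.8],[[0,0,0.4],[0,0,0],0.8],[[0,0,0.6],[0,0,0],0.8],[[0,0,0.6],[0,0,0],0.8],[[0,0,0.5],[0,0,0],0.8],[[0,0,0],[0,0,0],0.8],[[0,0,0],[0,0,0],0.8]])

```text
time_s: 8.98
ee_pos: [0.5214, 0.16, 0.2421]
tcp_rot: [[-0.148, 0.989, -0.0], [0.989, 0.148, -0.0], [-0.0, -0.0, -1.0]]
wrist_force: [-0.4, -0.4, -4.2]
gripper_width: 0.0135
grip_force: 46.6
```

Call:
play_rows(rows=[[[0.04,-0.3,0],[0,0,0],0.8],[[0.07,-0.5,0],[0,0,0],0.8],[[0.09,-0.6,0],[0,0,0],0.8],[[0.09,-0.6,0],[0,0,0],0.8],[[0.09,-0.6,0],[0,0,0],0.8],[[0.09,-0.6,0],[0,0,0],0.8],[[0.09,-0.6,0],[0,0,0],0.8],[[0.09,-0.6,0],[0,0,0],0.8],[[0.08,-0.5,0],[0,0,0],0.8],[[0,0,0],[0,0,0],0.8],[[0,0,0],[0,0,0],0.8]])

```text
time_s: 10.35
ee_pos: [0.5287, 0.1111, 0.2423]
tcp_rot: [[-0.148, 0.989, -0.0], [0.989, 0.148, 0.0], [0.0, 0.0, -1.0]]
wrist_force: [0.0, 0.9, -3.7]
gripper_width: 0.0135
grip_force: 46.6
```

Call:
play_rows(rows=[[[-0.06,-0.4,0],[0,0,-0.6],0.8],[[-0.09,-0.6,0],[0,0,-0.8],0.8],[[-0.09,-0.6,0],[0,0,-0.8],0.8],[[-0.09,-0.6,0],[0,0,-0.8],0.8],[[-0.09,-0.6,0],[0,0,-0.8],0.8],[[-0.09,-0.6,0],[0,0,-0.8],0.8],[[-0.07,-0.5,0],[0,0,-0.6],0.8],[[-0.03,-0.26,0],[0,0,-0.4],0.8],[[0,0,0],[0,0,0],0.8],[[0,0,0],[0,0,0],0.8]])

```text
time_s: 11.6
ee_pos: [0.5226, 0.0696, 0.2422]
tcp_rot: [[-0.051, 0.999, -0.0], [0.999, 0.051, 0.0], [0.0, -0.0, -1.0]]
wrist_force: [-0.6, 0.7, -4.3]
gripper_width: 0.0133
grip_force: 46.6
```

```bash
python3 - <<'E'
from look import *
snap(("wrist","scene"),"5");s=arm.sense();print(s["ee_pos"],np.round(s["wrist_force"],1))
a=cv2.resize(cv2.imread("pics/scene5.png")[120:270,215:355],None,fx=3,fy=3,interpolation=cv2.INTER_CUBIC)
b=cv2.imread("pics/wrist5.png")[:,80:460]
h=450;c=np.zeros((h,800,3),np.uint8);c[:450,:420]=a;c[:420,420:800]=b
cv2.imwrite("pics/c5.png",c)
p,d,K,T=load("wrist","5");
cc=T@np.array([.5243,.0335,.214,1]);r=np.arctan2(np.hypot(*cc[:2]),cc[2]);q=cc[:2]/np.hypot(*cc[:2])*r*K[0,0]+K[:2,2];print("lipB px",q)
E
```

```text
[0.52264996 0.06959593 0.24227528] [-0.4  0.1 -3.7]
lipB px [278.89022729 296.1263344 ]
```

View pics/c5.png

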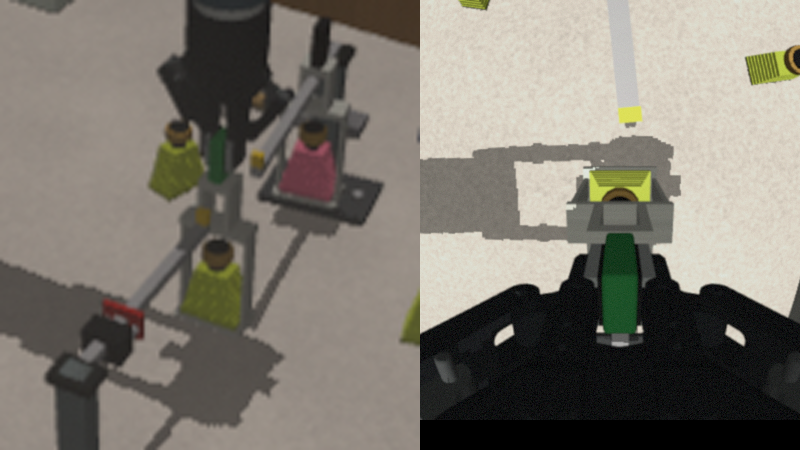

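The scene crop shows the carrier hanging straight in the gap. In the wrist view the tab (at about (281,285) in the full frame) lines up with rail_b's predicted lip at (279,296). Passing over the lip.

Call:
play_rows(rows=[[[0.02,-0.4,0],[0,0,0],0.8],[[0.03,-0.6,0],[0,0,0],0.8],[[0.03,-0.6,0],[0,0,0],0.8],[[0.03,-0.6,0],[0,0,0],0.8],[[0.03,-0.6,0],[0,0,0],0.8],[[0,0,0],[0,0,0],0.8]])

```text
time_s: 12.45
ee_pos: [0.5241, 0.0409, 0.2423]
tcp_rot: [[-0.05, 0.999, 0.0], [0.999, 0.05, -0.0], [-0.0, 0.0, -1.0]]
wrist_force: [0.3, 0.7, -4.6]
gripper_width: 0.0133
grip_force: 46.6
```

Call:
play_rows(rows=[[[0.03,-0.6,0],[0,0,0],0.8],[[0.03,-0.6,0],[0,0,0],0.8],[[0.03,-0.6,0],[0,0,0],0.8],[[0.03,-0.6,0],[0,0,0],0.8],[[0.03,-0.6,0],[0,0,0],0.8],[[0.03,-0.6,0],[0,0,0],0.8],[[0.03,-0.6,0],[0,0,0],0.8],[[0,0,0],[0,0,0],0.8],[[0,0,0],[0,0,0],0.8]])

```text
time_s: 13.58
ee_pos: [0.5261, -0.0005, 0.2423]
tcp_rot: [[-0.051, 0.999, 0.0], [0.999, 0.051, 0.0], [0.0, 0.0, -1.0]]
wrist_force: [0.7, 0.1, -4.2]
gripper_width: 0.0136
grip_force: 46.6
```

Call:
play_rows(rows=[[[0,0,-0.5],[0,0,0],0.8],[[0,0,-0.6],[0,0,0],0.8],[[0,0,-0.5],[0,0,0],0.8],[[0,0,-0.3],[0,0,0],0.8],[[0,0,-0.1],[0,0,0],0.8],[[0,0,-0.05],[0,0,0],0.8],[[0,0,0],[0,0,0],0.8],[[0,0,0],[0,0,0],0.8]])

```text
time_s: 14.58
ee_pos: [0.5262, -0.0006, 0.222]
tcp_rot: [[-0.051, 0.999, 0.0], [0.999, 0.051, 0.0], [0.0, 0.0, -1.0]]
wrist_force: [0.4, 0.7, -4.1]
gripper_width: 0.0134
grip_force: 46.6
```

Call:
play_rows(rows=[[[0,0,-0.07],[0,0,0],0.8],[[0,0,0],[0,0,0],0.8],[[0,0,0],[0,0,0],0.8]])

```text
time_s: 14.95
ee_pos: [0.5262, -0.0006, 0.2212]
tcp_rot: [[-0.051, 0.999, 0.0], [0.999, 0.051, -0.0], [-0.0, 0.0, -1.0]]
wrist_force: [0.3, 0.1, -2.6]
gripper_width: 0.0132
grip_force: 46.6
```

Call:
play_rows(rows=[[[0,0,-0.07],[0,0,0],0.8],[[0,0,0],[0,0,0],0.8],[[0,0,0],[0,0,0],0.8]])

```text
time_s: 15.32
ee_pos: [0.5262, -0.0006, 0.2207]
tcp_rot: [[-0.051, 0.999, 0.001], [0.999, 0.051, -0.0], [-0.0, 0.001, -1.0]]
wrist_force: [1.6, -0.7, -2.0]
gripper_width: 0.0133
grip_force: 46.9
```

Call:
play_rows(rows=[[[0.02,-0.4,-0.06],[0,0,0],0.8],[[0.04,-0.75,0],[0,0,0],0.8],[[0.04,-0.8,0],[0,0,0],0.8],[[0.04,-0.8,0],[0,0,0],0.8],[[0.04,-0.8,0],[0,0,0],0.8],[[0.04,-0.8,0],[0,0,0],0.8],[[0.04,-0.8,0],[0,0,0],0.8],[[0.04,-0.8,0],[0,0,0],0.8],[[0.04,-0.8,0],[0,0,0],0.8],[[0.04,-0.8,0],[0,0,0],0.8],[[0.04,-0.8,0],[0,0,0],0.8],[[0.03,-0.6,0],[0,0,0],0.8],[[0,0,0],[0,0,0],0.8],[[0,0,0],[0,0,0],0.8]])

```text
time_s: 17.08
ee_pos: [0.5306, -0.0911, 0.2199]
tcp_rot: [[-0.049, 0.999, 0.0], [0.999, 0.049, -0.002], [-0.002, 0.0, -1.0]]
wrist_force: [0.8, -2.9, 0.2]
gripper_width: 0.0135
grip_force: 47.4
```

```bash
python3 - <<'E'
from look import *
snap(("scene",),"6");s=arm.sense();print(s["ee_pos"],np.round(s["wrist_force"],1))
cv2.imwrite("pics/c6.png",cv2.resize(cv2.imread("pics/scene6.png")[140:300,190:340],None,fx=3.7,fy=3.7,interpolation=cv2.INTER_CUBIC))
p,d,K,T=load("scene","6")
for a,c,b in blobs(p,(0,130,60),(6,255,255),(220,190,290,270))[0]:print(a,c,b,dpt("scene",K,T,c,d[int(c[1]+.5),int(c[0]+.5)]))
E
```

```text
[ 0.53063435 -0.09106879  0.21986234] [-0.3 -2.2  1.1]
39 (np.float64(255.8), np.float64(224.2)) (np.int32(250), np.int32(221), np.int32(13), np.int32(8)) [ 0.53546022 -0.12157892  0.20762694]
```

View pics/c6.png

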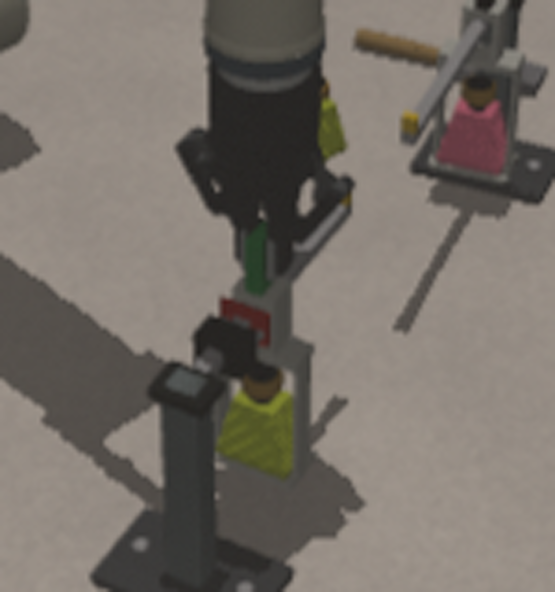

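The scene crop shows the carrier on rail_b, a few mm short of the red plate at (256,224). Now I'll approach in small steps, reading the force.

Call:
play_rows(rows=[[[0.01,-0.2,0],[0,0,0],0.8],[[0.01,-0.2,0],[0,0,0],0.8],[[0.01,-0.2,0],[0,0,0],0.8],[[0.01,-0.2,0],[0,0,0],0.8],[[0.01,-0.2,0],[0,0,0],0.8],[[0.01,-0.2,0],[0,0,0],0.8],[[0.01,-0.2,0],[0,0,0],0.8],[[0,0,0],[0,0,0],0.8]])

```text
time_s: 18.12
ee_pos: [0.5313, -0.1044, 0.2198]
tcp_rot: [[-0.05, 0.999, 0.0], [0.999, 0.05, -0.0], [-0.0, 0.0, -1.0]]
wrist_force: [-0.9, 2.0, 1.4]
gripper_width: 0.0134
grip_force: 47.4
```

Call:
play_rows(rows=[[[0.005,-0.1,0],[0,0,0],0.8],[[0.005,-0.1,0],[0,0,0],0.8],[[0,0,0],[0,0,0],0.8]])

```text
time_s: 18.5
ee_pos: [0.5314, -0.1062, 0.2198]
tcp_rot: [[-0.051, 0.999, -0.0], [0.999, 0.051, -0.0], [-0.0, -0.0, -1.0]]
wrist_force: [-0.1, 2.8, 2.1]
gripper_width: 0.0129
grip_force: 47.4
```

Call:
play_rows(rows=[[[0.005,-0.1,0],[0,0,0],0.8],[[0,0,0],[0,0,0],0.8]])

```text
time_s: 18.75
ee_pos: [0.5315, -0.1071, 0.2198]
tcp_rot: [[-0.051, 0.999, -0.0], [0.999, 0.051, -0.0], [-0.0, -0.0, -1.0]]
wrist_force: [-0.2, 2.8, 1.2]
gripper_width: 0.0135
grip_force: 47.4
```

Call:
play_rows(rows=[[[0.005,-0.1,0],[0,0,0],0.8],[[0,0,0],[0,0,0],0.8]])

```text
time_s: 19.0
ee_pos: [0.5315, -0.1082, 0.2198]
tcp_rot: [[-0.051, 0.999, -0.0], [0.999, 0.051, -0.0], [-0.0, -0.0, -1.0]]
wrist_force: [0.1, 3.4, 1.9]
gripper_width: 0.0133
grip_force: 47.4
```

Call:
play_rows(rows=[[[0.005,-0.1,0],[0,0,0],0.8],[[0,0,0],[0,0,0],0.8]])

```text
time_s: 19.25
ee_pos: [0.5316, -0.1092, 0.2198]
tcp_rot: [[-0.051, 0.999, 0.0], [0.999, 0.051, -0.0], [-0.0, 0.0, -1.0]]
wrist_force: [-0.0, 2.9, 1.4]
gripper_width: 0.0134
grip_force: 47.4
```

Call:
play_rows(rows=[[[0.005,-0.07,0],[0,0,0],0.8],[[0,0,0],[0,0,0],0.8]])

```text
time_s: 19.5
ee_pos: [0.5316, -0.1098, 0.2198]
tcp_rot: [[-0.051, 0.999, -0.0], [0.999, 0.051, -0.0], [-0.0, -0.0, -1.0]]
wrist_force: [-0.6, 4.1, 1.5]
gripper_width: 0.0133
grip_force: 47.4
```

Call:
play_rows(rows=[[[0.005,-0.05,0],[0,0,0],0.8],[[0,0,0],[0,0,0],0.8],[[0,0,0],[0,0,0],0.8]])

```text
time_s: 19.88
ee_pos: [0.5317, -0.1103, 0.2198]
tcp_rot: [[-0.051, 0.999, 0.0], [0.999, 0.051, -0.0], [-0.0, 0.0, -1.0]]
wrist_force: [-1.1, 4.2, 0.5]
gripper_width: 0.0137
grip_force: 47.4
```

Call:
play_rows(rows=[[[0.005,-0.05,0],[0,0,0],0.8],[[0,0,0],[0,0,0],0.8],[[0,0,0],[0,0,0],0.8]])

```text
time_s: 20.25
ee_pos: [0.5317, -0.1108, 0.2198]
tcp_rot: [[-0.051, 0.999, -0.0], [0.999, 0.051, -0.0], [-0.0, -0.0, -1.0]]
wrist_force: [-0.3, 4.4, 1.9]
gripper_width: 0.0135
grip_force: 47.4
```

```bash
python3 - <<'E'
from look import *
f=[]
snap(("scene","top"),"7")
for i in range(2): s=arm.sense();f.append(s["wrist_force"]);print(s["time_s"],s["ee_pos"],np.round(f[-1],1))
C=((0,130,60),(6,255,255))
for t in "067":
  p,d,K,T=load("scene",t); P,H=cloud(t,"scene")
  m=(cv2.inRange(H,*C)>0)&(abs(P[...,0]-.535)<.04)&(abs(P[...,1]+.125)<.03)
  print(t,m.sum(),np.median(P[m],0),blobs(p,*C,(220,190,290,270))[0])
E
```

```text
20.35 [ 0.53168388 -0.11081753  0.21977081] [-1.2  3.   1.6]
20.35 [ 0.53168388 -0.11081753  0.21977081] [-1.2  3.   1.6]
0 23 [ 0.53608684 -0.11962682  0.21067317] [(np.int32(23), (np.float64(256.0), np.float64(222.8)), (np.int32(250), np.int32(220), np.int32(13), np.int32(6)))]
6 40 [ 0.53530017 -0.12125835  0.20686021] [(np.int32(39), (np.float64(255.8), np.float64(224.2)), (np.int32(250), np.int32(221), np.int32(13), np.int32(8)))]
7 22 [ 0.53327619 -0.13072488  0.20941013] [(np.int32(22), (np.float64(253.3), np.float64(225.4)), (np.int32(248), np.int32(223), np.int32(12), np.int32(6)))]
```

Call:
play_rows(rows=[[[0.003,-0.06,0],[0,0,0],0.8],[[0,0,0],[0,0,0],0.8],[[0,0,0],[0,0,0],0.8]])

```text
time_s: 20.72
ee_pos: [0.5318, -0.1114, 0.2198]
tcp_rot: [[-0.051, 0.999, 0.0], [0.999, 0.051, -0.0], [-0.0, 0.0, -1.0]]
wrist_force: [-0.8, 3.1, 1.9]
gripper_width: 0.0134
grip_force: 47.4
```

Call:
play_rows(rows=[[[0.003,-0.06,0],[0,0,0],0.8],[[0,0,0],[0,0,0],0.8],[[0,0,0],[0,0,0],0.8]])

```text
time_s: 21.1
ee_pos: [0.5318, -0.112, 0.2198]
tcp_rot: [[-0.051, 0.999, 0.0], [0.999, 0.051, -0.0], [-0.0, 0.0, -1.0]]
wrist_force: [-0.6, 3.1, 0.3]
gripper_width: 0.0135
grip_force: 47.4
```

Still sliding freely at friction level; continuing.

Call:
play_rows(rows=[[[0.003,-0.06,0],[0,0,0],0.8],[[0,0,0],[0,0,0],0.8],[[0,0,0],[0,0,0],0.8]])

```text
time_s: 21.48
ee_pos: [0.5318, -0.1126, 0.2198]
tcp_rot: [[-0.051, 0.999, 0.0], [0.999, 0.051, -0.0], [-0.0, 0.0, -1.0]]
wrist_force: [-0.5, 3.2, 1.1]
gripper_width: 0.0136
grip_force: 47.4
```

Call:
play_rows(rows=[[[0.003,-0.06,0],[0,0,0],0.8],[[0,0,0],[0,0,0],0.8],[[0,0,0],[0,0,0],0.8]])

```text
time_s: 21.85
ee_pos: [0.5319, -0.113, 0.2198]
tcp_rot: [[-0.051, 0.999, -0.0], [0.999, 0.051, 0.0], [0.0, -0.0, -1.0]]
wrist_force: [-1.3, 5.8, 1.6]
gripper_width: 0.0136
grip_force: 47.4
```

Call:
play_rows(rows=[[[0.002,-0.04,0],[0,0,0],0.8],[[0,0,0],[0,0,0],0.8],[[0,0,0],[0,0,0],0.8]])

```text
time_s: 22.22
ee_pos: [0.5319, -0.1132, 0.2198]
tcp_rot: [[-0.051, 0.999, -0.0], [0.999, 0.051, 0.001], [0.001, -0.0, -1.0]]
wrist_force: [-1.2, 7.4, 1.1]
gripper_width: 0.0133
grip_force: 47.4
```

This is the hard stop: the force rises while the motion stalls. Releasing, then rising straight up.

Call:
play_rows(rows=[[[0,0,0],[0,0,0],2.5],[[0,0,0],[0,0,0],4],[[0,0,0],[0,0,0],4],[[0,0,0],[0,0,0],4],[[0,0,0.5],[0,0,0],4],[[0,0,1.5],[0,0,0],4],[[0,0,3],[0,0,0],4],[[0,0,3],[0,0,0],4],[[0,0,3],[0,0,0],4],[[0,2,3],[0,0,0],4],[[-2,3,1],[0,0,0],4],[[-3,0,0],[0,0,0],4],[[-3,0,0],[0,0,0],4],[[0,0,0],[0,0,0],4],[[0,0,0],[0,0,0],4]])

```text
time_s: 24.1
ee_pos: [0.4522, -0.0636, 0.3705]
tcp_rot: [[-0.051, 0.999, 0.002], [0.999, 0.051, -0.0], [-0.0, 0.001, -1.0]]
wrist_force: [0.7, -0.5, -0.6]
gripper_width: 0.0399
grip_force: 0.0
```

```bash
python3 - <<'E'
from look import *
snap(("scene","wrist","top"),"8");s=arm.sense();print(s["time_s"],s["ee_pos"],np.round(s["wrist_force"],1))
C=((0,130,60),(6,255,255))
for n,t in(("scene","0"),("scene","7"),("scene","8"),("wrist","1"),("wrist","8"),("top","0"),("top","8")):
  P,H=cloud(t,n)
  m=(cv2.inRange(H,*C)>0)&(abs(P[...,0]-.535)<.04)&(abs(P[...,1]+.125)<.03)&(P[...,2]>.207)
  if m.any(): print(n,t,m.sum(),P[m].mean(0),P[m][:,1].max())
P,H=cloud("8"); 
for nm,m in(("tab",(P[...,2]>.25)&(H[...,0]>45)&(H[...,0]<85)&(abs(P[...,0]-.53)<.04)&(abs(P[...,1]+.11)<.05)&(H[...,1]>90)),):
  Q=P[m];print(nm,len(Q),Q.mean(0) if len(Q) else 0,cv2.minAreaRect((Q[:,:2]*1000).astype(np.float32)) if len(Q)>4 else 0)
a=cv2.resize(cv2.imread("pics/scene8.png")[120:300,190:350],None,fx=2.5,fy=2.5,interpolation=cv2.INTER_CUBIC)
b=cv2.imread("pics/wrist8.png")[:,160:560];c=np.zeros((450,800,3),np.uint8);c[:,:400]=a;c[:420,400:]=b;cv2.imwrite("pics/c8.png",c)
E
```

```text
24.25 [ 0.45246535 -0.06365215  0.36943851] [-1.2 -0.2  0.4]
scene 0 23 [ 0.53506505 -0.11978627  0.21101993] -0.11527454994082226
scene 7 20 [ 0.53282543 -0.13127537  0.20975981] -0.1281330968248156
scene 8 21 [ 0.53629451 -0.13211138  0.21020737] -0.12816397319588577
wrist 1 136 [ 0.53171059 -0.11797325  0.20866111] -0.11395973399905167
top 0 9 [ 0.53526209 -0.12063769  0.20933123] -0.11967467969398914
top 8 1 [ 0.55114769 -0.13392599  0.2079686 ] -0.13392599496445298
tab 556 [ 0.52134061 -0.09829633  0.31087652] ((517.880859375, -90.91143035888672), (18.53508186340332, 79.83480072021484), 34.53131866455078)
```

View pics/c8.png

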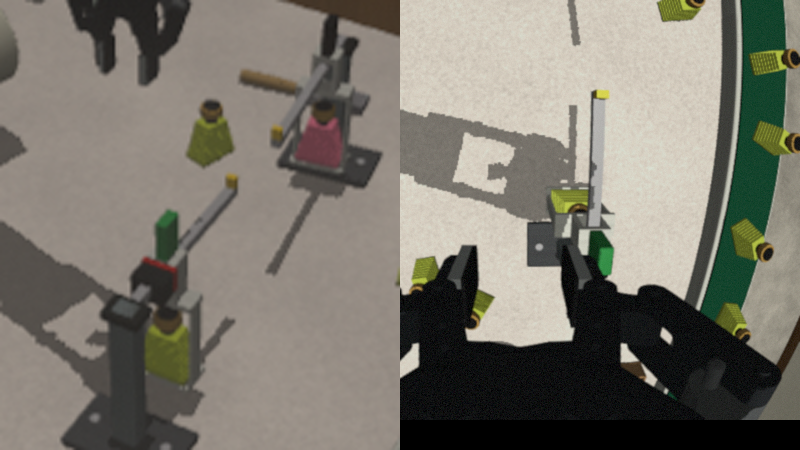

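The carrier hangs released on rail_b with the plate about 12 mm in. The gripper is clear, and the pink carrier and the bottles are where they were.

```bash
python3 -c "
from bench import arm
print(arm.finish_job())"
```

```text
the job is handed in; nothing more can be done
None
```

Job handed in at about 24 s: the lime carrier was slid to rail_a's stop, lifted over both yellow lips onto rail_b, pushed the plunger plate about 12 mm in to its hard stop (7.4 N peak read there), and hangs there released; the verdict was not shown.

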